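# File a tuned reed block in the parts carousel

### The job

The small reed block with the brass plates is finished. Turn the parts carousel until the green-tagged bin lies squarely under the opening in the dust cover, then take the brass block from the sloping stand and stand it in the green bin, upright on its wooden foot - lower it in, do not drop it - and leave it there. Leave the grey-plated block, the screwdriver and the wax jar where they are.

Things in the scene. Friction and masses are not known exactly. Their poses are not given: they have to be found in the camera images.
- carousel: Parts carousel, 356 mm across. This is its fixed part: foot, spindle, clear flat dust cover. Origin on the turning axis at bench level, z up. The cover is 143 mm in radius, from 70 to 73 mm above the bench, with one 60 degree sector cut out (black strips on its edges): the opening, centred on this body's -x direction. A 26 mm wide brass nut on the axis rises to 81 mm.
- opening (a point): Fixed point below the middle of the cover's opening: 87 mm from the axis along the carousel's -x, at the height of the bin floors (24 mm above the bench).
- tray (a joint): Angle (rad) of the turning tray: 0 (or a full turn) with the green bin exactly under the opening, growing anticlockwise seen from above. It turns without stops either way against light friction (about 1 N at a knob) and stays where it is left. It consists of a flange (radius 178 mm, top 20 mm above the bench) and on it a pan with six bins.
- green_bin (a point): Middle of the floor of the green-tagged bin, the only empty one; 87 mm from the axis, 24 mm above the bench; turns with the tray. x is radial (towards the axis), z up. The six bins are equal 60 degree sectors from a hub of 36 mm radius to the pan wall (138 mm inside, 142 outside, rim 68 mm above the bench), parted by 3 mm radial walls (tops at 64 mm). Tags are on flange and wall.
- knob_a (a point): One of six equal upright black finger knobs, 16 mm in diameter, on the flange 166 mm from the axis, from 20 to 56 mm above the bench; the point is on its centre line 45 mm above the bench and turns with the tray. The knobs stand every 60 degrees in line with the bin walls; this one is 30 degrees anticlockwise (from above) of the green bin's middle.
- stand: Fixed wooden stand, 214 mm wide (y), 100 deep, 105 high. Origin at the centre of its underside, z up. Its board rises at 38 degrees to level towards the stand's +x, and has two pockets of 25 (along the slope) x 92 mm (y), 12 deep, floor centres at x 0, y +51 and -51, z 60 mm. The board runs on 37 mm below and 45 mm above them. Blocks stand square to it, tops leaning 38 degrees to the stand's -x.
- brass_block: Dark wooden reed block with brass plates on both flanks: 22 mm thick (its x), 88 long (y), 40 high (z), 60 to 130 g. Origin at the centre of the underside of its foot, z towards its top. It starts in either pocket of the stand, leaning with it, 28 mm of its height showing; 1 to 3 mm of play lets it out straight along its own z.
- grey_block: Same size of block in pale wood with grey aluminium plates, in the other pocket of the stand; same axes. To be left alone.
- screwdriver: Yellow-handled screwdriver, about 150 mm long, lying loose on the bench, along its x. To be left alone.
- wax_jar: Amber glass jar with a steel cap, 60 mm in diameter, 60 mm high, standing loose on the bench; origin at the centre of its base. To be left alone.
There are look-alikes about, which are no part of the job. Leave any turquoise look-alike of the grey_block alone.

How it is judged:
On the way, in this order (a step that is already met when the one before it is completed fails the run):
1. the green bin lies under the opening of the dust cover and the tray stands still (horizontal distance between green_bin and opening below 0.012 m and velocity of joint tray between -0.05 and 0.05 rad/s), for 0.3 s.
2. the brass block, still held, has been lowered to the floor of the green bin (horizontal distance between brass_block and green_bin below 0.03 m and z of brass_block in the frame of green_bin below 0.01 m and contact force between the fingers and brass_block above 0.5 N), for 0.1 s.
At the end, for the whole second after the job is handed in: The brass block stands released and still on the green bin's floor (within 4 mm, upright within 7 degrees, within 30 mm of the bin's middle); the still tray has the green bin under the opening within 12 mm; grey block moved under 12 mm, screwdriver and jar under 30 mm (horizontal distance between green_bin and opening below 0.012 m and horizontal distance between brass_block and green_bin below 0.03 m and z of brass_block in the frame of green_bin below 0.004 m and angle between brass_block's own z axis and vertical below 0.12 rad and linear speed of brass_block below 0.02 m/s and velocity of joint tray between -0.03 and 0.03 rad/s and distance of grey_block from where it was at the start of the episode below 0.012 m and distance of each of screwdriver, wax_jar from where it was at the start of the episode below 0.03 m); the robot touches nothing.
It fails at once if the grey-plated block is pushed out of place (more than 12 mm) (distance of grey_block from where it was at the start of the episode above 0.012 m).
It fails at once if the screwdriver or the wax jar is moved by more than 30 mm, or the jar is tipped (distance of any of screwdriver, wax_jar from where it was at the start of the episode above 0.03 m or angle between wax_jar's own z axis and vertical above 0.4 rad).
It also fails if it takes over 72 s, if anything falls off the work surface, if the arm or the gripper's body presses on something with over 40 N, if the wrist force passes 120 N, or if a joint passes its speed limit or range.

### The arm

A 7-joint arm with a two-finger parallel gripper is mounted at the origin on the work surface. World frame = base frame: x ahead of the robot, y to its left, z up, the work surface at z = 0. Lengths are in m, angles in rad, forces in N, time in s.
With the tool pointing down it reaches from about 0.425 to 0.95 m from the base axis. Payload 4.7 kg.
Tool frame: the origin (TCP) lies on the centre line of the jaws, within the pads' length; the fingertips stand 22 mm ahead of it and the grasp point (between the pads) lies 3 mm ahead of it (manip.tip_extent is the distance from the TCP to the fingertips, in m); z points along the fingers, x is the direction in which the jaws open and shut, and the axes are right-handed (so a half turn about z gives the same grasp; the last joint's range is limited). The gripper opens to 87 mm and grips with 3 to 60 N. Pads are 19 mm wide; open, the fingers measure 117 mm over their backs; the gripper's body (75 mm by 190 mm) begins 51 mm behind the grasp point.
Start: joints at [1.136, 0.469, -0.049, 1.532, 0.024, 1.141, -0.082], TCP at [0.267, -0.62, 0.245] pointing down, gripper open.
Joint ranges: [-2.59, 2.59], [-0.33, 1.99], [-1.39, 1.29], [0.1, 2.45], [-1.04, 4.18], [0.21, 1.99], [-2.66, 2.66]. Speed limits (rad/s): [2.57, 2.57, 3.14, 3.14, 3.14, 3.14, 3.14].

### API

Orientations are given as a unit quaternion [x, y, z, w].
In Python, from workcell import manip gives the robot as it stands. Calls block until the motion is done:
- manip.move_ptp(position, orientation): joint-space move of the TCP to a pose.
- manip.movel(position, rate=0.15, ori=None, stop_force=None): straight line of the TCP; ori=None keeps the orientation; rate is the mean speed in m/s. With stop_force (N) it stops when the force on the tool has changed by that much, and returns True; else False.
- manip.movej(angles): joint-space move.
- manip.gripper_to(opening, f_grip=None): opening from 0.0 (shut) to 1.0 (fully open); f_grip is the grip in N (None keeps the last); returns when the fingers have stopped.
- manip.dwell(seconds).
- manip.solve_ik(position, orientation): joint angles nearest the present ones, or None.
- manip.camera(name): name is "scene" or "side" or "wrist"; returns a dict with "img" (480x640x3 uint8, blue, green, red), "depth" (480x640 float32, m along the optical axis (not along the pixel's ray), 0 where there is no reading), "fx", "fy", "cx", "cy" (pixels), "extrinsics" (4x4, takes a point from world to camera coordinates); the wrist camera has in their place "tool_from_camera" (4x4, takes a point from camera to tool coordinates, whose origin is the TCP and whose axes are the tool frame's). Camera axes: x right, y down, z forward; pixel columns grow to the right and rows downward; lengths in m; the calibration is good to about 2 mm. A picture is of the moment at which its call begins: read the wrist's pose just before it.
A pose or a line that the arm cannot do raises manip.PlanningError and nothing moves.
- manip.close_job(): hands the job in, once; it reports no verdict.
Readings, each from a call of its own:
- manip.read_t(): time.
- manip.read_q(): joint angles.
- manip.read_dq(): joint speeds.
- manip.read_effort(): joint torques, N m.
- manip.read_position(): TCP position.
- manip.read_orientation(): TCP orientation.
- manip.read_force(): force on the tool from outside, world axes, zero at the start.
- manip.read_torque(): the same for the moment, N m.
- manip.read_width(): opening from 0.0 (shut) to 1.0 (fully open).
Only numpy, scipy, OpenCV 4.12 (cv2) and the standard library are available. Lean on these libraries where they do the work, as an engineer would, in place of code of your own. Each camera call takes 0.05 s, during which the arm holds its last target.

## Working session

There is one attempt and no reset: what is moved stays moved. The work goes in short steps, each a Python script; the robot and the scene stay as the last script left them, time stands still between calls to the robot, and variables do not carry over. Pictures are saved under pics/ and viewed, and the job is handed in when it is done.

```bash
mkdir -p pics; ls
python3 - <<'E'
from workcell import manip
import cv2, numpy as np, pickle
print(manip.read_t(), manip.read_position(), manip.read_orientation(), manip.read_force(), manip.tip_extent)
for n in ["scene","side","wrist"]:
    c=manip.camera(n); cv2.imwrite(f"pics/{n}0.png",c["img"]); pickle.dump(c,open(f"{n}0.pkl","wb"))
    print(n,c["fx"],c["cx"],c["cy"]); print(np.round(c.get("extrinsics",c.get("tool_from_camera")),3))
print(manip.read_t())
E
```

```text
pics
0.0 [ 0.26624867 -0.61967668  0.24348806] [ 8.35095182e-01 -5.50104621e-01 -8.30367735e-04 -5.03527194e-04] [-0.60976618  0.27245909 -1.16159117] 0.022
scene 437.7980222065859 317.31333678958083 231.66282819731495
[[ 0.557  0.831 -0.007 -0.343]
 [ 0.704 -0.477 -0.526 -0.366]
 [-0.44   0.288 -0.85   1.189]
 [ 0.     0.     0.     1.   ]]
side 436.7840190436242 322.10523953480157 237.7245285569378
[[-0.962 -0.272 -0.019  0.565]
 [-0.141  0.556 -0.819  0.128]
 [ 0.233 -0.785 -0.574  0.81 ]
 [ 0.     0.     0.     1.   ]]
wrist 371.94443182753264 326.48705962028953 241.05337625925617
[[ 1.    -0.    -0.    -0.   ]
 [ 0.     0.969  0.248 -0.067]
 [ 0.    -0.248  0.969 -0.14 ]
 [ 0.     0.     0.     1.   ]]
0.15
```

View pics/scene0.png

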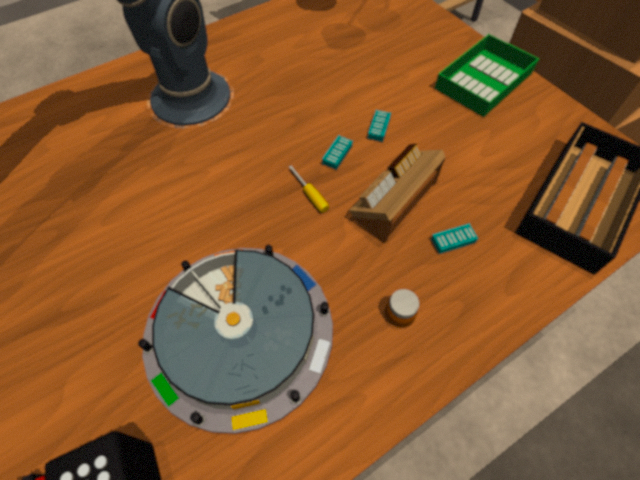

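View pics/side0.png

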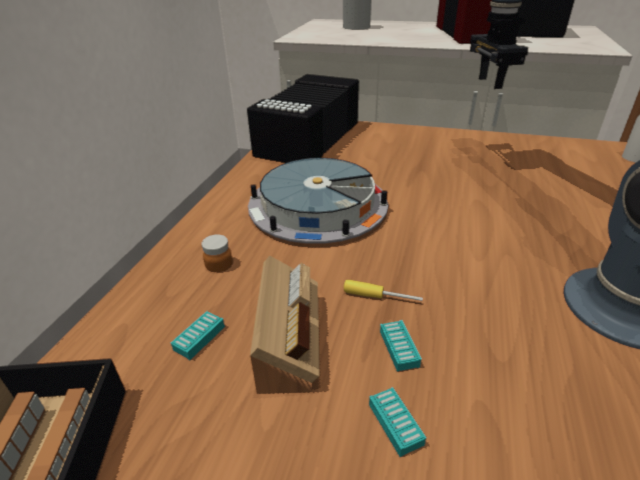

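View pics/wrist0.png

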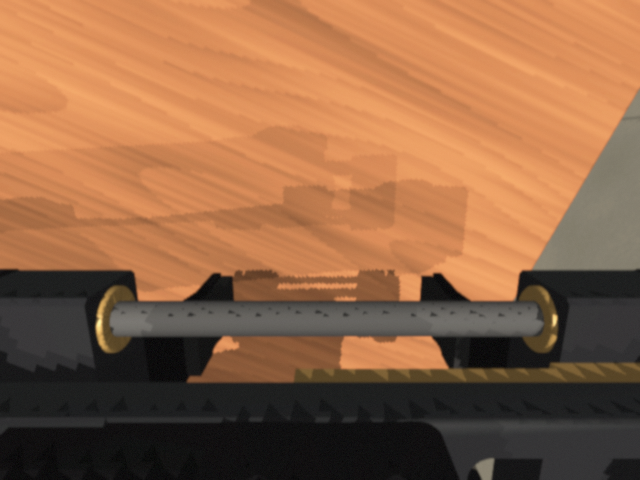

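The scene view shows the carousel with its nut at (233,320), the opening at its upper left around (205,280), and the green tag at (165,389). The stand is at (400,190), with the brass block at its upper pocket (408,160) and the grey one at (380,187). The screwdriver is at (310,190) and the jar at (403,305). Turquoise look-alikes are at (337,152), (379,125) and (454,238), and there are boxed blocks at the right.

Could be taken for the brass block: the grey block (380,187), the orange-wood blocks in the black box (590,190), the blocks in the green box (487,75), and the turquoise ones. By the description it is (408,160). I'll check that in a crop and measure.

```bash
cat > h.py <<'E'
import numpy as np, cv2, pickle
def ray(c,u,v):
    E=c["extrinsics"]; d=np.array([(u-c["cx"])/c["fx"],(v-c["cy"])/c["fy"],1.0])
    R=E[:3,:3]; return -R.T@E[:3,3], R.T@d
def onz(c,u,v,z):
    o,d=ray(c,u,v); return o+d*(z-o[2])/d[2]
def dep(c,u,v):
    o,d=ray(c,u,v); return o+d*c["depth"][v,u]
def cloud(c,E=None):
    if E is None: E=c["extrinsics"]
    v,u=np.mgrid[0:480,0:640]; z=c["depth"]
    P=np.stack([(u-c["cx"])/c["fx"]*z,(v-c["cy"])/c["fy"]*z,z],-1)
    W=(P-E[:3,3])@E[:3,:3]; W[z==0]=np.nan; return W
def proj(c,p):
    q=c["extrinsics"]@np.append(p,1); return c["fx"]*q[0]/q[2]+c["cx"],c["fy"]*q[1]/q[2]+c["cy"]
E
python3 - <<'E'
from h import *
s=pickle.load(open("scene0.pkl","rb")); d=pickle.load(open("side0.pkl","rb"))
a=cv2.resize(s["img"][130:250,330:490],None,fx=4,fy=4,interpolation=cv2.INTER_CUBIC)[:, :]
b=cv2.resize(d["img"][250:400,230:350],None,fx=4,fy=4,interpolation=cv2.INTER_CUBIC)
cv2.imwrite("pics/cropA.png",a); cv2.imwrite("pics/cropB.png",b)
cv2.imwrite("pics/cropC.png",cv2.resize(s["img"][235:435,135:345],None,fx=3,fy=3,interpolation=cv2.INTER_CUBIC)[:600])
def cent(c,lo,hi,roi,minA=5):
    h=cv2.cvtColor(c["img"],cv2.COLOR_BGR2HSV); m=cv2.inRange(h,lo,hi); 
    z=np.zeros_like(m); x0,y0,x1,y1=roi; z[y0:y1,x0:x1]=m[y0:y1,x0:x1]
    n,l,st,ce=cv2.connectedComponentsWithStats(z); return [(st[i,4],np.round(ce[i],1)) for i in range(1,n) if st[i,4]>=minA]
print("nut",cent(s,(10,120,120),(30,255,255),(220,305,247,335)), cent(d,(10,100,100),(35,255,255),(308,172,328,192)))
print("green",cent(s,(50,120,50),(75,255,255),(130,350,200,420)))
print("knobs",cent(s,(0,0,0),(180,255,45),(130,230,345,440),15)); 
for n in [(233.5,319)]: print(onz(s,*n,.081))
print(onz(d,317,183,.081))
print("tag",onz(s,165,389,.02))
print(dep(s,165,389))
E
```

```text
nut [(np.int32(150), array([232.6, 318.4]))] [(np.int32(41), array([317., 180.]))]
green [(np.int32(430), array([164.4, 388.9]))]
knobs [(np.int32(51), array([268.5, 251. ])), (np.int32(37), array([185.5, 265.2])), (np.int32(54), array([323.4, 308.3])), (np.int32(86), array([145.2, 345.1])), (np.int32(51), array([294.2, 395.9])), (np.int32(17), array([200.2, 399.9])), (np.int32(83), array([196.3, 417.9])), (np.int32(24), array([133.3, 438.1]))]
[ 0.65936502 -0.20589074  0.081     ]
[ 0.65064481 -0.18373898  0.081     ]
tag [ 0.68010112 -0.36428439  0.02      ]
[ 0.68091644 -0.36391629  0.02221966]
```

View pics/cropA.png

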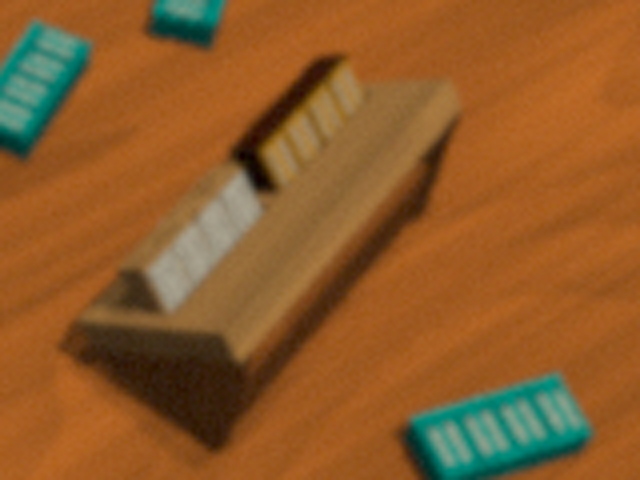

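View pics/cropB.png

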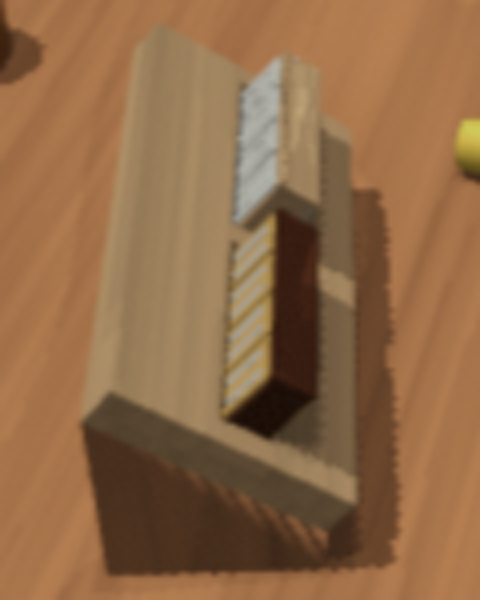

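View pics/cropC.png

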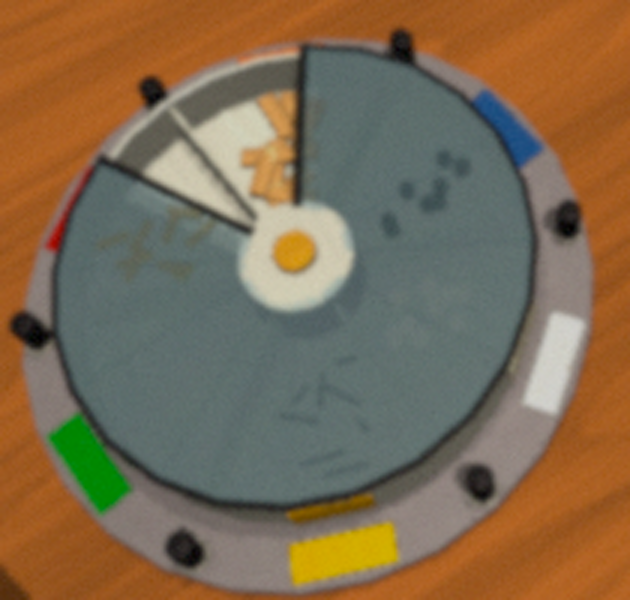

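The crops confirm it: the dark wood block with brass-edged plates is in the farther pocket (scene 408,160; side 297,330), and the pale one beside it is grey-plated. Now the precise geometry: carousel axis, opening direction, tray angle, stand pose.

Run:
```python
from h import *
s=pickle.load(open("scene0.pkl","rb")); d=pickle.load(open("side0.pkl","rb"))
print("nut", onz(s,232.6,318.4,.081), onz(d,317,180,.081), onz(d,317,181,.081))
for nm,c in (("scene",s),("side",d)):
    W=cloud(c); 
    z=W[...,2]
    # cover points: z 66..76mm near carousel
    m=(z>.066)&(z<.078)&(np.hypot(W[...,0]-.655,W[...,1]+.2)<.16)
    print(nm,m.sum()); P=W[m]; 
    from scipy.spatial import ConvexHull
    (cx,cy),r=cv2.minEnclosingCircle(P[:,:2].astype(np.float32)); print("coverCircle",cx,cy,r)
    m=(np.abs(z-.02)<.004)&(np.hypot(W[...,0]-.655,W[...,1]+.2)<.2)
    print("flangeCircle",cv2.minEnclosingCircle(W[m][:,:2].astype(np.float32)),m.sum(), "bench z",np.nanmedian(z[(np.abs(z)<.02)]))
# flange tags and knobs in scene: azimuth
C=onz(s,232.6,318.4,.081)
for n,(u,v),zz in [("green",(164.4,388.9),.02),("yellow",(249.5,419.5),.02),("white",(320,356),.02)]:
    p=onz(s,u,v,zz)-C; print(n,np.hypot(*p[:2]),np.degrees(np.arctan2(p[1],p[0])))
for k in [(268.5,251),(185.5,265.2),(323.4,308.3),(145.2,345.1),(294.2,395.9),(196.3,417.9)]:
    p=onz(s,*k,.04)-C; print("knob",np.hypot(*p[:2]).round(4),np.degrees(np.arctan2(p[1],p[0])).round(1))
# opening edges outer corners, crop px /3 + offset
for e in [(101,160),(305,46)]:
    p=onz(s,e[0]/3+135,e[1]/3+235,.073)-C; print("edge",np.hypot(*p[:2]).round(4),np.degrees(np.arctan2(p[1],p[0])).round(1))
```

```text
nut [ 0.65749578 -0.20668357  0.081     ] [ 0.65504467 -0.19875135  0.081     ] [ 0.65356627 -0.19370704  0.081     ]
scene 17233
coverCircle 0.6562195420265198 -0.20604807138442993 0.1447664052248001
flangeCircle ((0.6561936140060425, -0.2061203271150589), 0.1782558709383011) 6968 bench z 0.0005978008083871081
side 4430
coverCircle 0.6574647426605225 -0.20558154582977295 0.1456371247768402
flangeCircle ((0.6561219692230225, -0.2045510709285736), 0.17869439721107483) 2174 bench z -0.00054562502296273
green 0.1599089015094891 -82.14322996279971
yellow 0.16009215552415834 -21.545194114170577
white 0.16141016825367033 38.41097370604583
knob 0.1663 128.7
knob 0.1706 -171.9
knob 0.1642 68.4
knob 0.1649 -111.7
knob 0.1644 8.1
knob 0.165 -51.9
edge 0.1405 -149.9
edge 0.1421 149.3
```

Run:
```python
from h import *
s=pickle.load(open("scene0.pkl","rb")); d=pickle.load(open("side0.pkl","rb"))
C=np.array([.6563,-.2055]);
a=[]
for k in [(268.5,251),(185.5,265.2),(323.4,308.3),(145.2,345.1),(294.2,395.9),(196.3,417.9)]:
    p=onz(s,*k,.04)[:2]-C; a.append(np.degrees(np.arctan2(p[1],p[0])))
print("knob mod60",np.round(np.mod(np.array(a)+22,60)-22,1)); p=onz(s,164.4,388.9,.0205)[:2]-C; print("green",np.hypot(*p),np.degrees(np.arctan2(p[1],p[0])))
for e in [(101,160),(305,46)]:
    p=onz(s,e[0]/3+135,e[1]/3+235,.073)[:2]-C; print("edge",np.hypot(*p[:2]).round(4),np.degrees(np.arctan2(p[1],p[0])).round(1))
print("bench under stand approx",onz(s,400,190,.06),onz(d,295,320,.07))
rng=np.random.default_rng(0)
for nm,c in (("scene",s),("side",d)):
    W=cloud(c); P0=onz(s,400,190,.06)
    m=(W[...,2]>.035)&(W[...,2]<.14)&(np.hypot(W[...,0]-P0[0],W[...,1]-P0[1])<.16)
    P=W[m]; print(nm,len(P),P.min(0),P.max(0))
    best=0
    for i in range(800):
        q=P[rng.choice(len(P),3,False)]; n=np.cross(q[1]-q[0],q[2]-q[0]); l=np.linalg.norm(n)
        if l<1e-6: continue
        n/=l; n*=np.sign(n[2])
        if abs(np.degrees(np.arccos(n[2]))-38)>8: continue
        inl=np.abs((P-q[0])@n)<.002
        if inl.sum()>best: best=inl.sum(); I=inl
    Q=P[I]; c0=Q.mean(0); n=np.linalg.svd(Q-c0)[2][2]; n*=np.sign(n[2])
    print("plane n",n,"tilt",np.degrees(np.arccos(n[2])),"az of lean",np.degrees(np.arctan2(n[1],n[0])),best)
    ex=-np.array([n[0],n[1],0]);ex/=np.linalg.norm(ex); ey=np.cross([0,0,1],ex); sx=np.cross(ey,n)
    sl=Q@sx; yy=Q@ey
    print("ex",ex,"slope range",np.percentile(sl,[.5,99.5]),"y range",np.percentile(yy,[.3,99.7]),np.ptp(np.percentile(yy,[.3,99.7])),"off",(Q@n).mean())
    # block tops: points 20..32mm above plane
    h=(P-c0)@n; t=(h>.024)&(h<.034); hsv=cv2.cvtColor(c["img"],cv2.COLOR_BGR2HSV)[m]
    T=P[t]; print("top",len(T),"h",np.median(h[t]), "slope",np.percentile(T@sx,[2,50,98]),"y",np.percentile(T@ey,[1,99]))
    Ty=T@ey; print(np.histogram(Ty,bins=np.arange(Ty.min(),Ty.max()+.01,.01))[0]); 
    dark=hsv[t][:,2]; mid=(Ty.min()+Ty.max())/2; print("V lowY",np.median(dark[Ty<mid]),"V highY",np.median(dark[Ty>mid]))
    for g in (Ty<mid,Ty>mid): print("  grp center", T[g].mean(0), np.percentile(Ty[g],[2,98]))
```

```text
knob mod60 [8.7 8.6 7.9 8.8 7.6 8.2]
green 0.16119193687426953 -81.71079503382535
edge 0.1401 -149.2
edge 0.1405 149.5
bench under stand approx [0.59319972 0.23054975 0.06      ] [0.55969237 0.25324711 0.07      ]
scene 4080 [0.51668514 0.11950125 0.03501363] [0.65555057 0.35328817 0.10850431]
plane n [-0.58960389 -0.18053336  0.78725788] tilt 38.07001093580119 az of lean -162.97570927301396 1370
ex [ 0.95618072  0.29277711 -0.        ] slope range [0.47722736 0.58400675] y range [-0.05201906  0.16214684] 0.21416590586709594 off -0.3222220659382616
top 488 h 0.027982542678254698 slope [0.51260688 0.52699786 0.53572446] y [-0.03881505  0.14866605]
[35 31 29 28 29 25 28 27 28  0 29 24 24 27 24 26 25 25 21  3]
V lowY 148.0 V highY 72.5
  grp center [0.56876371 0.17670248 0.09239867] [-0.03873929  0.04738373]
  grp center [0.53950226 0.2735901  0.09245496] [0.06296904 0.14866947]
side 7070 [0.50035911 0.11779951 0.03504626] [0.65299954 0.35257511 0.10606404]
plane n [-0.58937798 -0.17702295  0.78822362] tilt 37.980185668323216 az of lean -163.28206791415298 3631
ex [ 0.95773251  0.28766028 -0.        ] slope range [0.47479771 0.5825149 ] y range [-0.04752081  0.16641507] 0.21393588285488346 off -0.32207452553866933
top 955 h 0.027953467537681922 slope [0.5131447  0.52430797 0.5336313 ] y [-0.03366405  0.15374804]
[32 42 43 38 42 42 45 48 62  3 35 54 54 56 63 61 64 70 70 31]
V lowY 162.0 V highY 56.0
  grp center [0.56595752 0.18199955 0.09054013] [-0.03456269  0.05171431]
  grp center [0.53625348 0.28012508 0.09055729] [0.06841716 0.15361971]
```

Both cameras agree: carousel axis at (0.656,-0.2055), opening toward 180°, and green bin at about -81.8°, so it needs about -98°. The board tilt is 38.0° (expected 38) and its width 214 mm. Brass is at the stand's +y. Next I'll check reach for the knob stroke.

```bash
cat >> h.py <<'E'
from scipy.spatial.transform import Rotation as Rn
def quat(tx,tz):
    tx=np.array(tx,float);tz=np.array(tz,float);tz/=np.linalg.norm(tz);tx-=tz*(tx@tz);tx/=np.linalg.norm(tx)
    return Rn.from_matrix(np.column_stack([tx,np.cross(tz,tx),tz])).as_quat()
CC=np.array([.6563,-.2055])
def knobpose(az,z,flip):  # az deg, z of TCP
    a=np.radians(az); t=np.array([-np.sin(a),np.cos(a),0])*(-1 if flip else 1)
    return np.append(CC+.166*np.array([np.cos(a),np.sin(a)]),z), quat(t,[0,0,-1])
EX=np.array([.957,.2902,0]);EX/=np.linalg.norm(EX);EY=np.cross([0,0,1],EX)
BN=-EX*np.sin(np.radians(38))+np.array([0,0,np.cos(np.radians(38))]); BS=np.cross(EY,BN)
E
python3 - <<'E'
from h import *
from workcell import manip
for k in (8.25,68.25,128.25,188.25,248.25,308.25):
  for f in (0,1):
    r=[]
    for az in (k,k-33,k-66,k-98.2):
        q=manip.solve_ik(*[x.tolist() for x in knobpose(az,.05,f)]); r.append(None if q is None else np.round(q,2))
    print(k,f,[None if x is None else (x[0],x[4],x[6]) for x in r])
s=pickle.load(open("scene0.pkl","rb")); d=pickle.load(open("side0.pkl","rb"))
for n,q in (("sc",(-.5896,-.1805,.7873)),("si",(-.58938,-.17702,.78822))):pass
# brass top centre from both
for ex,sl,y,off in (((.95618,.29278,0),.5242,.1058,-.32222),((.95773,.28766,0),.5234,.1110,-.32207)):
    ex=np.array(ex);ey=np.cross([0,0,1],ex);c,s_=np.cos(np.radians(38)),np.sin(np.radians(38));n=-ex*s_+np.array([0,0,c]);sx=np.cross(ey,n)
    print("brass top",sl*sx+y*ey+(off+.028)*n, "floor centre",sl*sx+y*ey+(off-.012)*n)
E
```

```text
8.25 0 [(np.float64(0.51), np.float64(0.64), np.float64(1.52)), (np.float64(0.55), np.float64(0.52), np.float64(1.13)), (np.float64(0.6), np.float64(0.38), np.float64(0.71)), (np.float64(0.65), np.float64(0.28), np.float64(0.26))]
8.25 1 [(np.float64(0.24), np.float64(0.13), np.float64(-1.34)), (np.float64(0.26), np.float64(-0.03), np.float64(-1.71)), (np.float64(0.29), np.float64(-0.17), np.float64(-2.09)), (np.float64(0.28), np.float64(-0.27), np.float64(-2.48))]
68.25 0 [(np.float64(0.66), np.float64(1.04), np.float64(2.08)), (np.float64(0.64), np.float64(1.06), np.float64(1.67)), (np.float64(0.52), np.float64(0.63), np.float64(1.45)), (np.float64(0.56), np.float64(0.49), np.float64(1.07))]
68.25 1 [(np.float64(0.33), np.float64(0.45), np.float64(-0.7)), (np.float64(0.25), np.float64(0.26), np.float64(-1.04)), (np.float64(0.24), np.float64(0.1), np.float64(-1.4)), (np.float64(0.27), np.float64(-0.05), np.float64(-1.77))]
128.25 0 [(np.float64(0.07), np.float64(0.02), np.float64(-2.43)), (np.float64(-0.69), np.float64(-0.98), np.float64(-2.24)), (np.float64(0.65), np.float64(1.04),
[... 1216 characters left out ...]
), np.float64(0.5), np.float64(0.75))]
308.25 0 [(np.float64(0.59), np.float64(0.39), np.float64(0.79)), (np.float64(0.65), np.float64(0.3), np.float64(0.33)), (np.float64(0.65), np.float64(0.21), np.float64(-0.17)), (np.float64(0.57), np.float64(0.15), np.float64(-0.73))]
308.25 1 [(np.float64(0.28), np.float64(-0.14), np.float64(-2.02)), (np.float64(0.28), np.float64(-0.25), np.float64(-2.42)), (np.float64(-0.17), np.float64(-0.99), np.float64(-2.36)), (np.float64(1.22), np.float64(0.99), np.float64(1.73))]
brass top [0.53720052 0.27513816 0.09088132] floor centre [0.56074785 0.28234829 0.05936089]
brass top [0.53647521 0.27703205 0.09050529] floor centre [0.56006071 0.2841161  0.05898486]
```

Run:
```python
from h import *
s=pickle.load(open("scene0.pkl","rb")); d=pickle.load(open("side0.pkl","rb"))
for c in (s,d):
    W=cloud(c); m=(W[...,2]>.03)&(W[...,2]<.4)&(W[...,1]<-.3)&(W[...,0]>.55)&(W[...,0]<1.1)&(W[...,1]>-.8)&(np.hypot(W[...,0]-CC[0],W[...,1]-CC[1])>.185)
    P=W[m]; print(len(P),P.min(0),P.max(0), "dist to axis",np.hypot(P[:,0]-CC[0],P[:,1]-CC[1]).min())
```

```text
4136 [ 0.72578688 -0.54803758  0.03005336] [ 0.80919151 -0.41888169  0.16835685] dist to axis 0.23165016140065042
6525 [ 0.68107137 -0.799987    0.03000554] [ 0.9470987  -0.41453315  0.16667315] dist to axis 0.22551329936031167
```

The accordion is too near the -52° knob for comfort, so I'll use the knob at 128° and carry it clockwise to about 30° on the open side.

Run:
```python
from h import *
from workcell import manip
L=lambda p:[np.asarray(x).tolist() for x in p]
p,q=L(knobpose(128.25,.16,1)); manip.move_ptp(p,q); print(manip.read_t())
c=manip.camera("scene"); cv2.imwrite("pics/s1.png",c["img"]); w=manip.camera("wrist"); cv2.imwrite("pics/w1.png",w["img"])
p[2]=.052; print(manip.movel(p,0.12,stop_force=8)); print(manip.read_t(),manip.read_position(),manip.read_force())
manip.gripper_to(0.0,f_grip=8); print(manip.read_width()*87, manip.read_force(),manip.read_q())
```

```text
2.375
False
3.525 [ 0.55417441 -0.07506099  0.05266   ] [-0.5886674   0.23502984 -0.44156543]
15.863896595695149 [ 0.61643204 -0.2564128  -0.02918954] [ 0.50637492  0.60052652 -0.59194667  1.94788814  0.48769619  0.737994
  0.29353726]
```

View pics/w1.png

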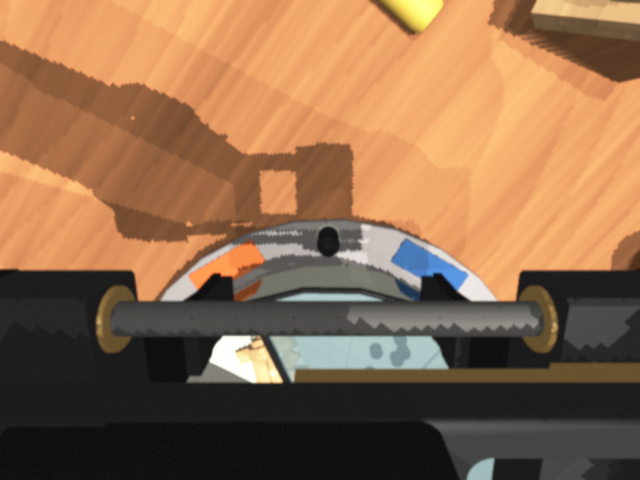

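The wrist view shows the knob at (328,240), midway between the jaws. The grip closed to 15.9 mm, which matches the 16 mm knob. Now the arc.

Run:
```python
from h import *
from workcell import manip
L=lambda p:[np.asarray(x).tolist() for x in p]
for az in np.linspace(128.25,30.0,11)[1:]:
    p,q=L(knobpose(az,.052,1)); s=manip.movel(p,0.10,ori=q)
    f=manip.read_force(); print(az.round(1),np.round(f,1),round(manip.read_t(),2),np.round(np.array(manip.read_position())-p,4))
    if np.linalg.norm(f)>25: print("STOP");break
print(manip.read_width()*87)
c=manip.camera("scene"); cv2.imwrite("pics/s2.png",c["img"]); pickle.dump(c,open("scene2.pkl","wb"))
cv2.imwrite("pics/s2c.png",cv2.resize(c["img"][235:435,135:345],None,fx=3,fy=3,interpolation=cv2.INTER_CUBIC)[:600])
```

```text
118.4 [ 0.2  0.3 -0. ] 5.1 [-0.  0. -0.]
108.6 [-0.4  0.6  0.8] 5.53 [-0.0007 -0.0001 -0.    ]
98.8 [-0.4  0.8  0.4] 5.97 [-0.0008 -0.     -0.    ]
89.0 [ 0.2  0.9 -0.1] 6.4 [-0.0007  0.0002 -0.    ]
79.1 [0.9 1.3 0. ] 6.83 [-0.0007  0.0003 -0.    ]
69.3 [ 1.1  1.6 -0.9] 7.27 [-0.0006  0.0005 -0.    ]
59.5 [ 1.3  3.3 -1. ] 7.7 [-0.0004  0.0005 -0.    ]
49.7 [ 2.5  1.6 -0.3] 8.13 [-0.0001  0.0003  0.    ]
39.8 [ 4.6  2.5 -1.3] 8.57 [ 0.0001 -0.0001 -0.    ]
30.0 [ 3.7  1.6 -2.5] 9.0 [ 0.0002 -0.0005  0.    ]
15.743946624232503
```

View pics/s2c.png

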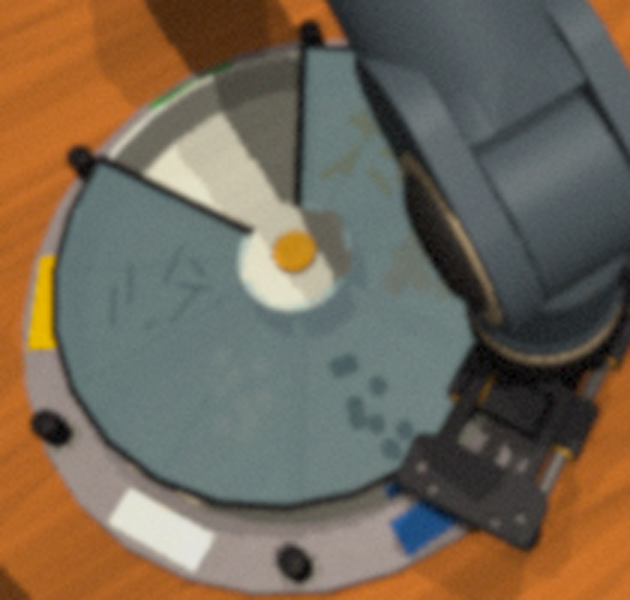

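The white-floored, empty, green-tagged bin now lies in the opening, with knobs in line with both black edge strips at crop (82,160) and (310,35). Release, retreat, and measure the tray once more.

Run:
```python
from h import *
from workcell import manip
L=lambda p:[np.asarray(x).tolist() for x in p]
manip.gripper_to(0.45)
p,q=L(knobpose(30,.17,1)); manip.movel(p,0.2); print(manip.read_t(),manip.read_q())
F=np.array([.5604,.2832,.0595])
for s in (1,-1):
    qg=quat(s*BS,-BN)
    for h in (.037,.13): 
        j=manip.solve_ik((F+BN*h).tolist(),qg.tolist()); print("grasp",s,h,None if j is None else np.round(j,2))
for s in (1,-1):
    qp=quat([0,s,0],[0,0,-1])
    for z in (.061,.16):
        j=manip.solve_ik([CC[0]-.087,CC[1],z],qp.tolist()); print("place",s,z,None if j is None else np.round(j,2))
```

```text
10.5167 [ 0.17707264  0.75634247 -0.14308103  1.21278715  0.10597956  1.18207179
 -1.01494437]
grasp 1 0.037 [ 0.25  0.78 -1.18  2.23  1.9   0.89 -1.89]
grasp 1 0.13 [ 0.01  0.3  -0.81  2.31  1.65  0.46 -1.91]
grasp -1 0.037 [-0.3   0.46 -0.42  2.26  2.04  0.43  0.87]
grasp -1 0.13 [-0.82  0.2   0.14  2.35  1.73  0.22  1.08]
place 1 0.061 [ 0.79  0.69 -0.72  1.83  0.59  0.86  1.35]
place 1 0.16 [ 0.84  0.56 -0.78  1.76  0.46  1.01  1.45]
place -1 0.061 [ 0.32  0.57 -0.06  1.86  0.04  0.72 -1.33]
place -1 0.16 [ 0.32  0.44 -0.06  1.79  0.03  0.91 -1.32]
```

Run:
```python
from h import *
from workcell import manip
F=np.array([.5604,.2832,.0595])
q0=manip.read_q()
for s in (1,-1):
    qg=quat(s*BS,-BN)
    for h in (.037,.055,.08,.10): 
        j=manip.solve_ik((F+BN*h).tolist(),qg.tolist()); print("grasp",s,h,None if j is None else np.round(j,2))
    qd=quat(s*EX,[0,0,-1]); P=F+BN*.08
    for z in (.2,.26,.3):
      for dx in (0,.05):
        j=manip.solve_ik([P[0]+dx,P[1],z],qd.tolist()); print("  down",s,z,dx,None if j is None else np.round(j,2))
```

```text
grasp 1 0.037 [ 0.25  0.78 -1.18  2.23  1.9   0.89 -1.89]
grasp 1 0.055 [ 0.26  0.72 -1.18  2.25  1.86  0.85 -1.9 ]
grasp 1 0.08 [ 0.26  0.63 -1.17  2.27  1.8   0.79 -1.9 ]
grasp 1 0.1 [ 0.27  0.56 -1.17  2.28  1.75  0.74 -1.88]
  down 1 0.2 0 [-0.14  0.41 -0.55  1.79  0.25  1.01 -0.48]
  down 1 0.2 0.05 [-0.14  0.48 -0.52  1.69  0.27  1.05 -0.45]
  down 1 0.26 0 [-0.12  0.35 -0.56  1.72  0.2   1.12 -0.45]
  down 1 0.26 0.05 [-0.13  0.42 -0.53  1.62  0.23  1.16 -0.41]
  down 1 0.3 0 [-0.12  0.32 -0.56  1.67  0.18  1.2  -0.42]
  down 1 0.3 0.05 [-0.13  0.39 -0.53  1.57  0.21  1.24 -0.4 ]
grasp -1 0.037 [-0.3   0.46 -0.42  2.26  2.04  0.43  0.87]
grasp -1 0.055 [-0.3   0.42 -0.42  2.27  1.99  0.41  0.91]
grasp -1 0.08 [-0.47  0.34 -0.24  2.3   1.96  0.33  0.89]
grasp -1 0.1 [-0.8   0.28  0.13  2.34  2.01  0.22  0.8 ]
  down -1 0.2 0 [ 0.26  0.64 -1.18  1.77  0.64  1.17  2.32]
  down -1 0.2 0.05 [ 0.24  0.72 -1.18  1.67  0.7   1.24  2.35]
  down -1 0.26 0 [ 0.27  0.56 -1.17  1.7   0.54  1.25  2.4 ]
  down -1 0.26 0.05 [ 0.25  0.65 -1.18  1.6   0.61  1.31  2.42]
  down -1 0.3 0 [ 0.27  0.51 -1.17  1.65  0.49  1.31  2.45]
  down -1 0.3 0.05 [ 0.25  0.6  -1.18  1.55  0.56  1.37  2.46]
```

```bash
cat >> h.py <<'E'
F=np.array([.5604,.2832,.0595])
QG=quat(BS,-BN)
E
python3 - <<'E'
from h import *
from workcell import manip
P=F+BN*.08
manip.move_ptp([P[0],P[1],.28],quat(EX,[0,0,-1]).tolist()); print(manip.read_t())
manip.move_ptp((F+BN*.10).tolist(),QG.tolist()); print(manip.read_t(),manip.read_q(),manip.read_position(),manip.read_force())
pos,ori=manip.read_position(),manip.read_orientation()
w=manip.camera("wrist"); cv2.imwrite("pics/w3.png",w["img"]); pickle.dump((w,pos,ori),open("w3.pkl","wb"))
c=manip.camera("scene"); cv2.imwrite("pics/s3.png",c["img"]); pickle.dump(c,open("scene3.pkl","wb"))
E
```

```text
12.325
13.9417 [-0.70189407  0.27748513  0.02447928  2.3297399   1.95063805  0.24583287
 -2.27392309] [0.50238899 0.26554919 0.13880716] [0.91265978 0.08227314 0.88187159]
```

View pics/w3.png

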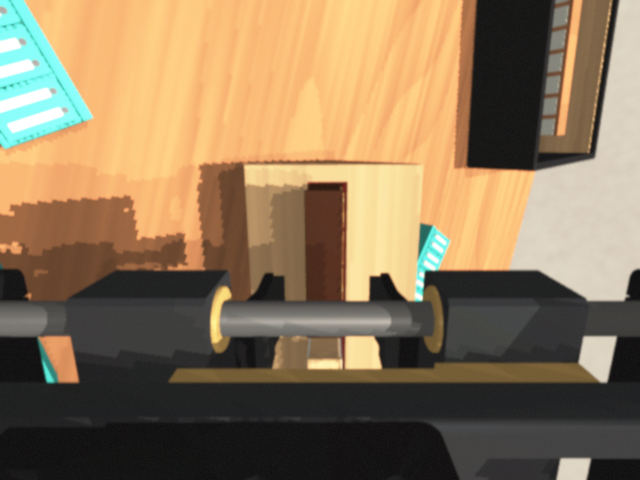

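View pics/s3.png

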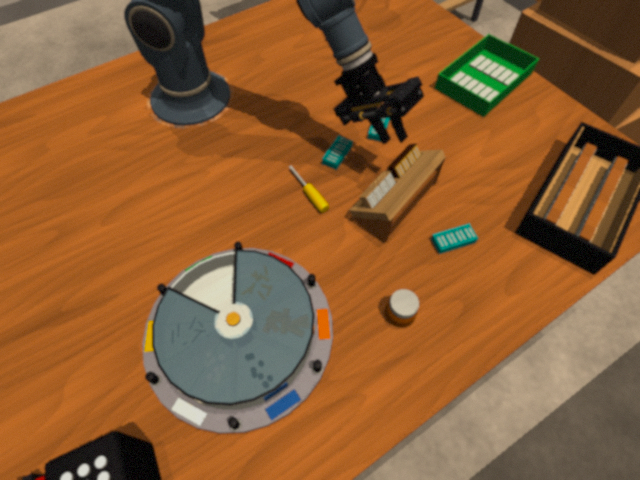

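The wrist view shows the dark block between the jaws: its top spans columns 307–342 and its far end is at row 183. The scene view shows the green bin's knobs at the opening edges. I'll check the numbers for both.

Run:
```python
from h import *
w,pos,ori=pickle.load(open("w3.pkl","rb")); T=w["tool_from_camera"]
cv2.imwrite("pics/w3c.png",cv2.resize(w["img"][150:310,230:430],None,fx=4,fy=4,interpolation=cv2.INTER_CUBIC)[:600])
def tz(u,v,z):
    d=T[:3,:3]@np.array([(u-w["cx"])/w["fx"],(v-w["cy"])/w["fy"],1]); o=T[:3,3]; return o+d*(z-o[2])/d[2]
for uv in [(307,188),(342,188),(307,260),(342,260)]: print(uv,np.round(tz(*uv,.060),4), "depth tool z", (T@np.append(np.array([(uv[0]+4-w["cx"])/w["fx"],(uv[1]+5-w["cy"])/w["fy"],1])*w["depth"][uv[1]+5,uv[0]+4],1)).round(4)[:3])
c=pickle.load(open("scene3.pkl","rb"))
m=cv2.inRange(c["img"],(0,0,0),(48,48,48)); n,l,st,ce=cv2.connectedComponentsWithStats(m)
for i in range(1,n):
    if st[i,4]<200 and st[i,4]>15:
        p=onz(c,*ce[i],.04)[:2]-CC; r=np.hypot(*p)
        if .15<r<.18: print("knob",r.round(4),np.degrees(np.arctan2(p[1],p[0])).round(1),st[i,4],ce[i].round())
```

```text
(307, 188) [-0.0114 -0.0455  0.06  ] depth tool z [-0.0093 -0.0428  0.0602]
(342, 188) [ 0.0073 -0.0455  0.06  ] depth tool z [ 0.0116 -0.038   0.0995]
(307, 260) [-0.012  -0.0051  0.06  ] depth tool z [-0.0098 -0.0021  0.0604]
(342, 260) [ 0.0077 -0.0051  0.06  ] depth tool z [0.0116 0.0074 0.0893]
knob 0.1672 150.9 37 [238. 247.]
knob 0.1636 90.0 57 [311. 280.]
knob 0.1676 -149.6 53 [162. 289.]
knob 0.1648 29.4 48 [316. 366.]
knob 0.1665 -89.6 82 [152. 378.]
knob 0.1665 -30.2 64 [233. 423.]
```

View pics/w3c.png

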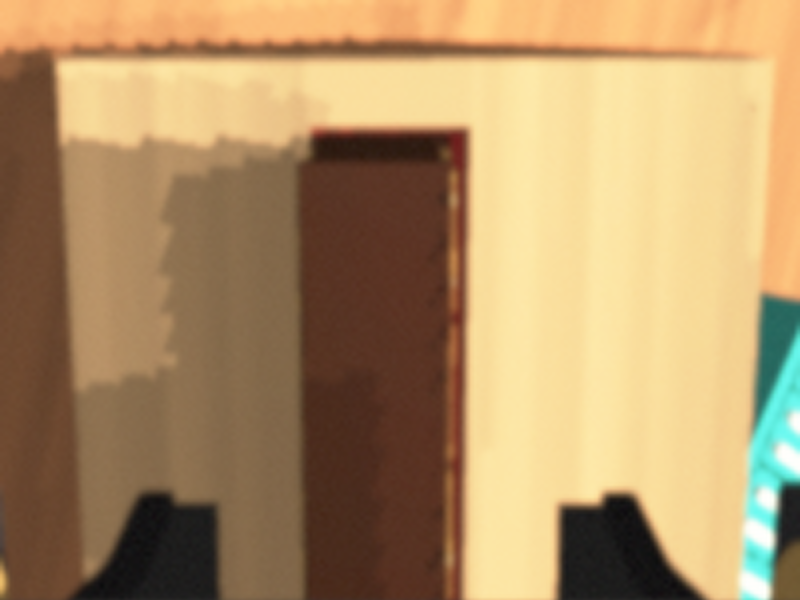

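The block's end is at tool y = -44 mm (expected -44), its top is at tool z 60 mm, and it is off-centre by about 1 mm. The tray knobs are at 30° + 60k within 1°. Descend and grip.

Run:
```python
from h import *
from workcell import manip
F2=F-BS*.001
try:
    print(manip.movel((F2+BN*.037).tolist(),0.06,ori=QG.tolist(),stop_force=6))
except manip.PlanningError as e:
    print("PE",e); raise SystemExit
print(manip.read_t(),manip.read_q(),manip.read_position(),F2+BN*.037,manip.read_force())
w=manip.camera("wrist"); cv2.imwrite("pics/w4.png",w["img"])
c=manip.camera("side"); cv2.imwrite("pics/d4.png",c["img"][200:440,180:440].repeat(2,0).repeat(2,1))
```

```text
False
15.2417 [-0.55141097  0.43005386 -0.11537381  2.27416034  2.21157474  0.32439528
 -2.49790722] [0.53773815 0.27640905 0.08830395] [0.53784665 0.27636094 0.08804074] [ 0.30765063 -0.01893215 -0.19210829]
```

View pics/d4.png

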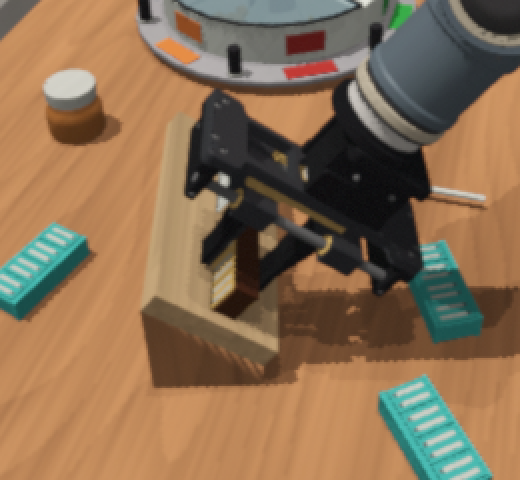

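View pics/w4.png

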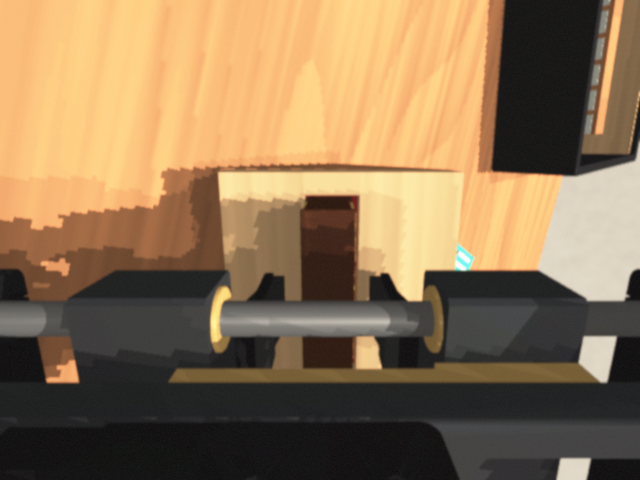

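Both views show the jaws straddling the dark block only, square to it. Grip and draw it out along its own axis.

Run:
```python
from h import *
from workcell import manip
F2=F-BS*.001
manip.gripper_to(0.0,f_grip=25); print("w",manip.read_width()*87,manip.read_force(),manip.read_t())
print(manip.movel((F2+BN*.075).tolist(),0.05,ori=QG.tolist(),stop_force=15)); print(manip.read_force(),manip.read_q(),manip.read_t())
try: manip.movel((F2+BN*.10+np.array([.0,0,.02])).tolist(),0.1,ori=QG.tolist())
except manip.PlanningError as e: print("PE",e)
print("w",manip.read_width()*87,manip.read_force(),manip.read_t(),manip.read_q())
c=manip.camera("side"); cv2.imwrite("pics/d5.png",c["img"][200:440,180:440].repeat(2,0).repeat(2,1))
```

```text
w 21.653249541372766 [-1.53029238e-04  2.14972956e-01  1.53951902e+00] 15.8083
False
[ 0.38056667 -0.37466939 -1.1164477 ] [-0.62753895  0.33959483 -0.0467881   2.31128829  2.08344515  0.27754695
 -2.39355613] 16.7167
w 21.82655847861075 [ 0.53194606 -0.02508168 -0.49134581] 17.2917 [-0.72175732  0.23573244  0.04496938  2.3193708   1.73930162  0.22717331
 -2.05777292]
```

View pics/d5.png

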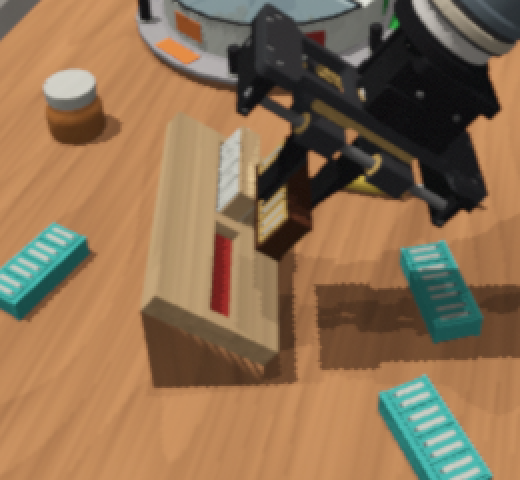

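The brass block is out, with the pocket (red floor) empty and the grey one untouched. Now stand it upright and carry it over the opening.

Run:
```python
from h import *
from workcell import manip
P=F+BN*.08
manip.move_ptp([P[0],P[1],.28],quat(EX,[0,0,-1]).tolist()); print(manip.read_t(),manip.read_q())
manip.move_ptp([CC[0]-.087,CC[1],.17],quat([0,-1,0],[0,0,-1]).tolist()); print(manip.read_t(),manip.read_q(),manip.read_position(),manip.read_width()*87)
pos,ori=manip.read_position(),manip.read_orientation()
w=manip.camera("wrist"); cv2.imwrite("pics/w6.png",w["img"]); pickle.dump((w,pos,ori),open("w6.pkl","wb"))
for n in("side","scene"):
    c=manip.camera(n); cv2.imwrite(f"pics/{n}6.png",c["img"]); pickle.dump(c,open(n+"6.pkl","wb"))
```

```text
18.775 [-0.09992833  0.34148389 -0.58511076  1.69848925  0.20347744  1.16451815
 -0.44576187]
20.5583 [ 0.35976414  0.43126722 -0.11364924  1.77914416  0.05770962  0.93388699
 -1.34569318] [ 0.57004952 -0.20366444  0.17026044] 22.01463468580255
```

View pics/w6.png

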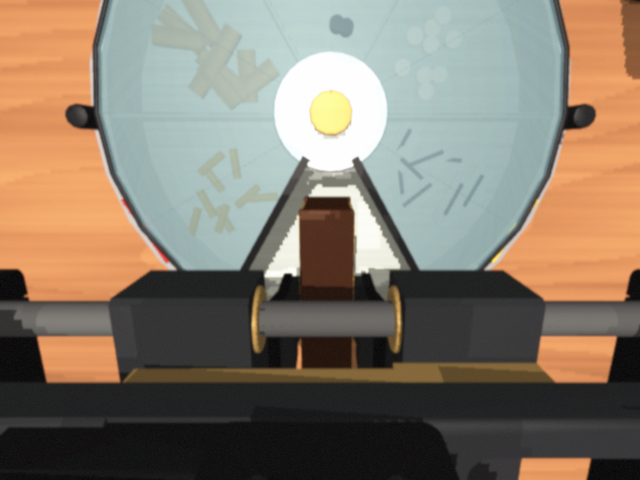

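View pics/side6.png

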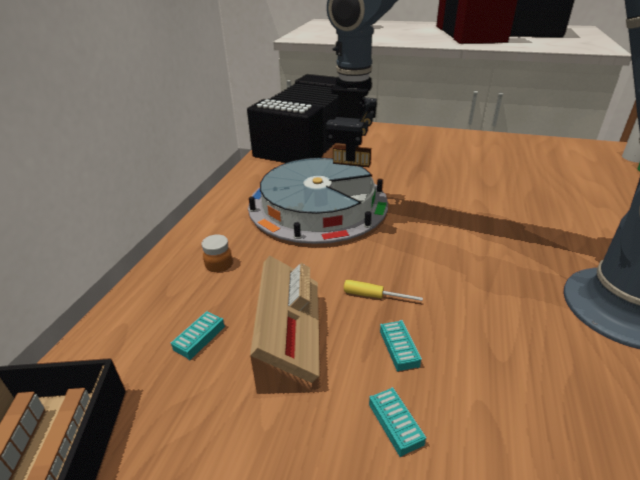

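View pics/scene6.png

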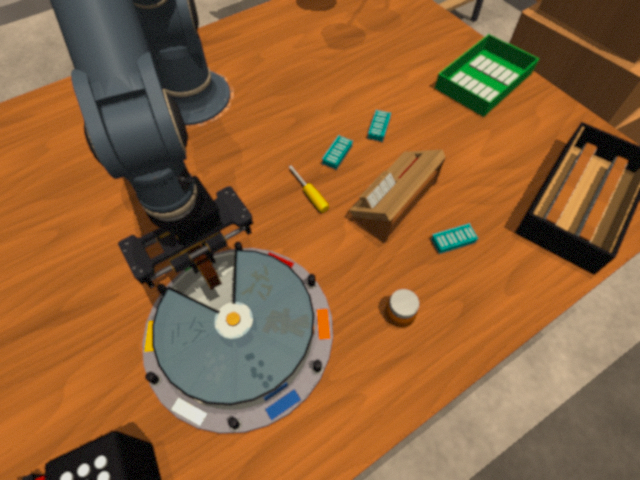

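The block hangs upright in line with the opening: strips at columns ~280/382 beside it, block at 300–354. The nut reads 86 mm ahead (expected 87). Lower, guarded.

Run:
```python
from h import *
from workcell import manip
x,y=CC[0]-.087,CC[1]; q=quat([0,-1,0],[0,0,-1]).tolist()
print(manip.movel([x,y,.070],0.08,ori=q,stop_force=8),manip.read_position(),manip.read_force(),manip.read_t())
r=manip.movel([x,y,.0575],0.015,stop_force=4); print(r,manip.read_position(),manip.read_force(),manip.read_t())
manip.dwell(.4)
w=manip.camera("wrist"); cv2.imwrite("pics/w7.png",w["img"]); c=manip.camera("scene"); cv2.imwrite("pics/s7.png",c["img"][200:440,100:360].repeat(2,0).repeat(2,1))
print(manip.read_force(),manip.read_width()*87)
```

```text
False [ 0.56975539 -0.20561044  0.07060438] [ 0.10674472  0.51368058 -0.98514407] 22.1083
True [ 0.56922946 -0.20564505  0.06134668] [-0.33420096  0.27551165  4.2320407 ] 22.7083
[-0.12836993  0.4303471   5.70698195] 22.014674342928217
```

View pics/w7.png

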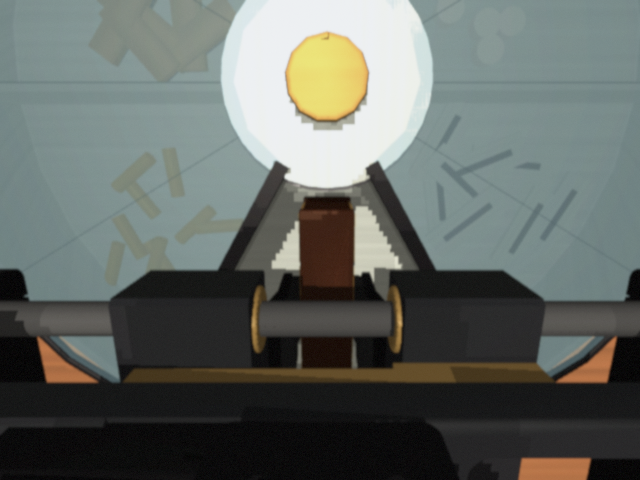

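View pics/s7.png

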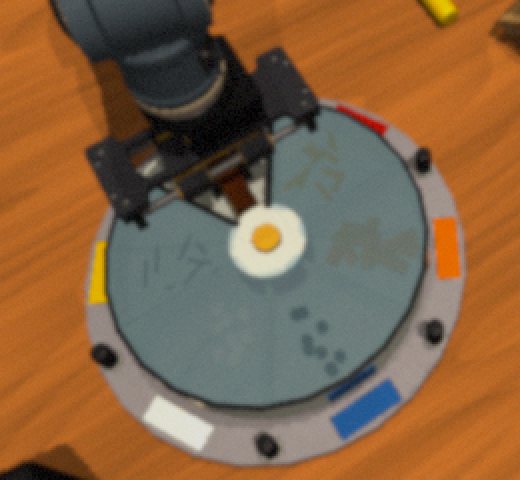

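Floor contact came at TCP z 0.0613 (expected 0.061), with the block clear of hub and walls. Release, retreat, check.

Run:
```python
from h import *
from workcell import manip
x,y=CC[0]-.087,CC[1]
manip.gripper_to(0.43); manip.dwell(.2); print(manip.read_width()*87,manip.read_force())
p=manip.read_position(); manip.movel([p[0],p[1],.17],0.10,stop_force=8)
pos,ori=manip.read_position(),manip.read_orientation()
w=manip.camera("wrist"); cv2.imwrite("pics/w8.png",w["img"]); pickle.dump((w,pos,ori),open("w8.pkl","wb"))
manip.movel([.46,-.28,.32],0.25); manip.move_ptp([.267,-.62,.3],quat([.4,-.9,0],[0,0,-1]).tolist()); print(manip.read_t())
for n in("side","scene"):
    c=manip.camera(n); cv2.imwrite(f"pics/{n}8.png",c["img"]); pickle.dump(c,open(n+"8.pkl","wb"))
W=cloud(c); m=(np.abs(W[...,0]-x)<.06)&(np.abs(W[...,1]-y)<.035)&(W[...,2]>.055)&(W[...,2]<.07)
h=cv2.cvtColor(c["img"],cv2.COLOR_BGR2HSV); m&=(h[...,2]<110)&(h[...,1]>80)
P=W[m]; print("block top",len(P),P.mean(0),P.min(0),P.max(0))
cv2.imwrite("pics/s8c.png",cv2.resize(c["img"][235:435,135:345],None,fx=3,fy=3,interpolation=cv2.INTER_CUBIC)[:600])
mm=cv2.inRange(c["img"],(0,0,0),(48,48,48)); n,l,st,ce=cv2.connectedComponentsWithStats(mm)
for i in range(1,n):
    p=onz(c,*ce[i],.04)[:2]-CC; r=np.hypot(*p)
    if 15<st[i,4]<200 and .15<r<.18: print("knob",np.degrees(np.arctan2(p[1],p[0])).round(1))
```

```text
37.36330487881194 [-0.15771847  0.11373146  0.88342672]
27.725
block top 461 [ 0.57089208 -0.20729923  0.063896  ] [ 0.52454397 -0.21714415  0.05534383] [ 0.61375785 -0.19584275  0.06828745]
knob 150.8
knob 89.9
knob -150.3
knob 29.4
knob -89.6
knob -30.2
```

View pics/s8c.png

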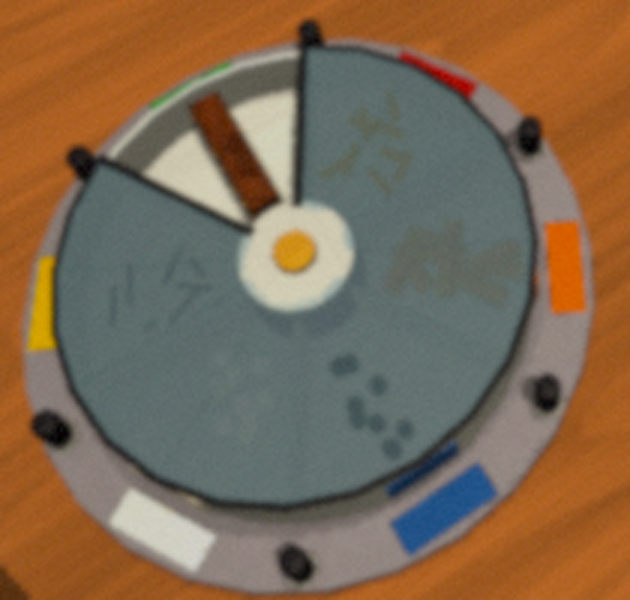

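View pics/scene8.png

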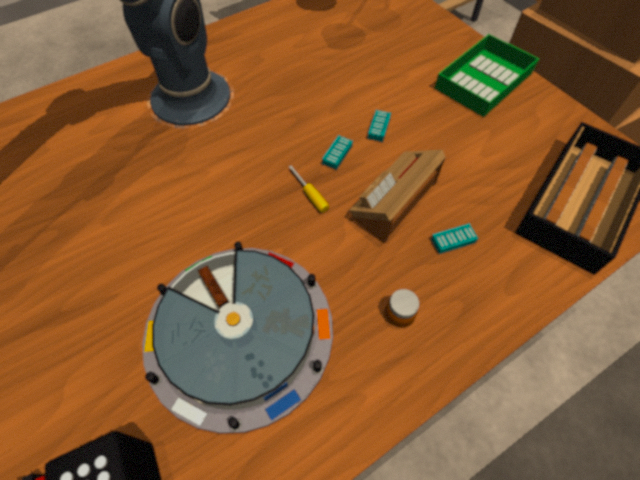

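View pics/w8.png

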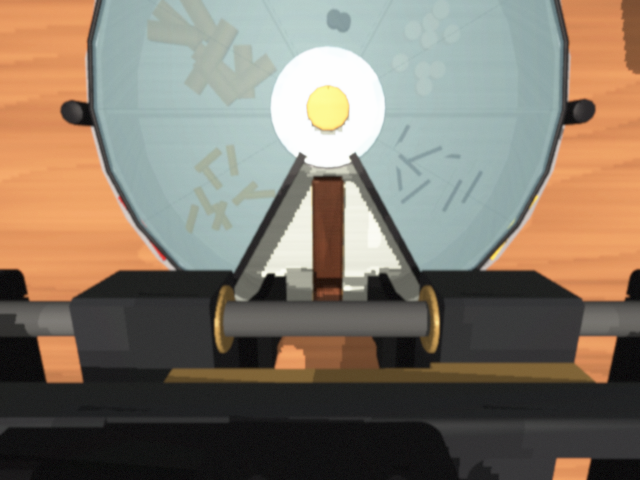

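The block stands on end-to-end in the middle of the green bin (crop 235,150), top at 64 mm (24 + 40). The grey block, jar and screwdriver are unmoved, and the arm is clear.

```bash
python3 -c "
from workcell import manip
print(manip.read_t(), manip.read_force(), manip.close_job())"
```

```text
the job is handed in; nothing more can be done
27.825 [-0.03168852  0.18478358  0.48597828] None
```

The brass block is standing upright in the green bin, the bin is under the opening, and the job is handed in at 27.8 s of the 72 s allowed. The interface gave no verdict.

**What I did:** I turned the tray about 98° clockwise by one knob. I then drew the brass block straight out of its pocket, stood it upright and lowered it with a force guard. It touched the bin floor with the TCP at z 61.3 mm, where 61 mm was expected. I released it there and backed the arm away.

**Last checks:**
- **Tray:** the knobs stand within about 1° of the ideal angles, well inside the 12 mm tolerance.
- **Block:** its top measures 64 mm above the bench, as expected for 24 mm floor plus 40 mm height. It lies within about 3 mm of the bin's middle. I judged it upright from the picture and the mean top height, and did not measure the tilt separately.
- **Other objects:** the grey block, screwdriver and jar sit at the same pixels as at the start.

**Disagreements:**
- My early side-view reading of the nut put the carousel axis 7–22 mm off. The depth circle fits from both cameras agreed within 2 mm, so I used those.
- The block looked about 1 mm off-centre in the wrist view, and I corrected for that before gripping.

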